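Test a mending-clamp spring and sort it

ROBOT

A 7-joint arm with a two-finger parallel gripper is mounted at the origin on a cart in front of the work surface, level with it; the furniture and walls round the work are solid. World frame = base frame: x ahead of the robot, y to its left, z up, the work surface at z = 0. Lengths are in m, angles in rad, forces in N, time in s.
With the tool pointing down it reaches from about 0.4 to 0.85 m from the base axis. Payload 10.4 kg.
Tool frame: the origin (TCP) lies between the finger pads; the fingertips stand 22 mm ahead of it and the grasp point (between the pads) lies 3 mm ahead of it (r.nose_length is the distance from the TCP to the fingertips, in m); z points along the fingers, y is the line along which they close (so a half turn about z gives the same grasp; the last joint's range is limited). The gripper opens to 87 mm and grips with 3 to 60 N. Pads are 19 mm wide; open, the fingers measure 117 mm over their backs; the gripper's body (75 mm by 190 mm) begins 51 mm behind the grasp point.
Start: joints at [-1.193, 0.332, -0.065, 1.46, 0.022, 1.35, -0.088], TCP at [0.244, 0.575, 0.245] pointing down, gripper open.
Joint ranges: [-2.6, 2.6], [-0.5, 2.12], [-1.47, 1.34], [0.16, 2.42], [-1.27, 4.41], [0.06, 2.06], [-2.6, 2.6]. Speed limits (rad/s): [2.22, 2.22, 2.79, 2.79, 3.14, 3.14, 3.14].

INTERFACE

Orientations are given as a unit quaternion [x, y, z, w].
In Python, from bench import readout, cams, r gives the robot as it stands. The module is installed in compiled form; this text tells all that it offers.
- The arm moves only by the tool step_arm, never from a script. Its argument "deltas" is a list that holds one entry, the list of rows, each a list of 7 numbers: the turn, a rotation vector about the tool's x, y, z in rad, then the shift along the tool's x, y, z in m, then the opening in per cent of the stroke, from 0 (shut) to 100 (fully open). A call has 1 to 20 rows; each row is the pose to reach, as a shift and turn from the pose commanded when the call began, along the tool's axes at that moment; what a row does not reach only later rows make up. A row lasts 1/8 s, in which the tool goes at most 62.5 mm and 10.7 degrees, less where a joint would pass 70% of its speed; a pose out of reach is approached as far as the arm can. A call with a gripper value outside its range is refused whole. The fingers move at their own pace and stop on an object; "squeeze" is the grip in N (left out, the last holds). Time passes only in rows, so rows that repeat a pose let the fingers close. It gives the time, the measured TCP pose, the force, the opening and the grip force at its end, in the units of the state.
- readout.read_state(): the state, without advancing time (a new reading comes with each control period).
- cams.camera(name): name is "side" or "top" or "wrist"; returns a dict with "img" (400x640x3 uint8, red, green, blue), "fx", "fy", "cx", "cy" (pixels), "k1" (the pictures are not rectified: a ray, as slopes to the right and down, at radius r is drawn at 1 + k1 r^2 times it, then the intrinsics apply), "origin" and "rotation" of the camera in the world; the wrist camera has in their place "T_tool_cam" (4x4, takes a point from camera to tool coordinates, whose origin is the TCP and whose axes are the flange's). Camera axes: x right, y up, looking along -z (the intrinsics and any distortion apply to the point x, -y, -z); pixel columns grow to the right and rows downward; lengths in m; the calibration is good to about 2 mm. A picture is of the moment at which its call begins: read the wrist's pose just before it. There is no depth.
- r.close_job(): hands the job in; it is judged then, once.
The state is a dict: "time": time; "joint_positions": joint angles; "joint_vel": joint speeds; "joint_torque": joint torques, N m; "ee_pos": TCP position; "eef_rot": TCP orientation; "ft_force": force on the tool from outside, world axes, zero at the start; "torque": the same for the moment, N m; "width": finger opening in m; "grip_force": force on a finger pad.
Only numpy, scipy, OpenCV 4.12 (cv2) and the standard library are available. Lean on these libraries where they do the work, as an engineer would, in place of code of your own. Each camera call takes 0.05 s, during which the arm holds its last target. There are 200 camera calls.

TASK

Check the spring of our mending clamp on the spring tester: lay it lengthwise on the tester's bed between the two plates and let go, push the sled by its knob until its index stands at the test mark on the rule, not past it, hold it there about a second, then draw the sled fully back. Read the peak hand on the dial: if it was carried to the limit marker or past it, lay the spring in the low wooden tray; if it stopped short, lay it in the grey plastic bin. Lay it down on its side, do not drop it, and leave the marks as they are set and the other things on the board alone.

Things in the scene. Friction and masses are not known exactly. Their poses are not given: they have to be found in the camera images.
- board: Plywood work board, fixed, 380 x 700 mm, that bridges the laid-out sherds: its top, 50 mm above the table, carries the tester, the spring, tray, bin and some bystanders. Origin at the table under its centre.
- tester: Horizontal spring tester, fixed: grey base 120 x 400 mm with a dial gauge at one end and a sled at the other. Origin: centre of its underside. Its y axis is the push direction, from sled to gauge; -x is the operator's side, with the rule. Two guide rods run 45 mm either side of the middle, tops 29 mm above the board. The sled's push plate is 66 mm wide, 43 to 99 mm above the board.
- bed_mid (a point): Middle of the tester's flat steel bed, on its surface 40 mm above the board; axes as the tester's. Lips 4 mm high stand either side, 63 mm apart. With the sled fully back the plates are 130 mm apart, 65 mm either side of this point along y. Half-way up a spring on the bed is 67 mm above the board.
- gauge_face (a point): Centre of the face of the gauge plate (upright steel plate 66 mm wide, 43 to 99 mm above the board) that the spring is pressed against; it gives way 1 mm per 4 N.
- knob (a point): Middle of the sled's upright black knob: a cylinder 28 mm across and 42 mm tall, from 98 to 140 mm above the board (this point 121 mm), 45 mm behind the push plate's face. Grip it from above in any direction or push it; moves with the sled.
- sled (a joint): Travel of the sled toward the gauge in m: 0 = fully back, 0.100 = end stop. It slides with about 1.5 N friction, has no spring of its own and may start up to 15 mm forward; the compressed spring resists with up to about 17 N.
- rider (a joint): Where the test mark is set: the sled travel in m at which the index stands at the mark (0.070 to 0.084); leave it as set.
- index (a point): Tip of the small index on the sled, over the rule on the operator's side.
- test_mark (a point): White line across the top of the black rider on the rule: the test mark. The index stands at it when both have the same y in the tester's frame.
- gauge_hand (a joint): Long thin live hand of the dial, rad: 0 at no load (pointing to the tester's +x, away from the operator), turning clockwise seen from above 0.2618 rad (15 degrees) per newton on the gauge plate.
- peak_hand (a joint): Short broad peak hand of the same dial, same zero and scale; the live hand pushes it on and it stays at the greatest force reached. It may start a little above zero.
- limit (a joint): The limit marker, a black clip across the dial's rim set to the least force that a good spring must reach: same zero, sense and scale as the hands (2.0 to 4.0 rad, 8 to 15 N). Leave it as set.
- limit_marker (a point): Inner end of the limit marker; its x axis points outward from the dial's centre, its -y axis in the sense of growing force.
- peak_tip (a point): Tip of the peak hand; axes likewise.
- dial_centre (a point): Centre of the dial face, 80 mm across; axes as the tester's.
- spring_mid (a point): Clamp spring lying on its side: steel coil 42 mm across between two square dark cups 54 x 54 mm, 18 mm deep, 80 mm long, about 0.43 kg. Its length is along y. The point is on the axis, half-way up (27 mm above what it lies on), 40 mm from the outer face of either cup. Grip across the coil or a cup; either end may face the gauge.
- spring: The same spring; origin at its underside, below spring_mid. 0.6 N per mm of compression. Lies free on the board at the start.
- tray_in (a point): Low wooden tray, fixed, for good springs: outside 135 x 180 x 24 mm, walls and floor 6 mm thick; this point is the centre of its inner floor, its y axis along the long side.
- bin_in (a point): Grey plastic bin, fixed, for tired springs: outside 140 x 180 x 50 mm, walls and floor 4 mm thick; this point is the centre of its inner floor, its y axis along the long side.
- glue: White screw-cap bottle, 42 mm across and 75 mm tall, a bystander on the board; origin at its underside.
- loupe: Black eye loupe, 32 mm across and 27 mm tall, a bystander on the board; origin at its underside.
- dish: White round dish, 68 mm across and 14 mm tall, a bystander on the board; origin at its underside.
Not all that is in view belongs to the job. What is shaped like the spring but blue is not meant.

How it is judged:
On the way, in this order (a step that is already met when the one before it is completed fails the run):
1. the spring lies lengthwise on the tester's bed between the plates, let go, before it is compressed (x of spring_mid in the frame of tester between -0.012 and 0.012 m and y of spring_mid in the frame of tester between -0.075 and 0.05 m and z of spring_mid in the frame of tester between 0.061 and 0.073 m and angle between the y axis of spring_mid and the y axis of tester, either way round below 0.12 rad and contact force between the fingers and spring below 0.1 N and linear speed of spring below 0.02 m/s and value of joint sled below 0.03 m), for 0.2 s.
2. the sled's index stands at the test mark (within 3 mm) with the spring compressed between the plates, held half a second (x of spring_mid in the frame of tester between -0.012 and 0.012 m and y of spring_mid in the frame of tester between -0.075 and 0.05 m and z of spring_mid in the frame of tester between 0.061 and 0.073 m and angle between the y axis of spring_mid and the y axis of tester, either way round below 0.12 rad and y of index in the frame of test_mark between -0.003 and 0.003 m and value of joint gauge_hand above 1.309 rad), for 0.5 s.
3. the sled is drawn fully back (within 10 mm), the spring still on the bed (x of spring_mid in the frame of tester between -0.012 and 0.012 m and y of spring_mid in the frame of tester between -0.075 and 0.05 m and z of spring_mid in the frame of tester between 0.061 and 0.073 m and angle between the y axis of spring_mid and the y axis of tester, either way round below 0.12 rad and value of joint sled below 0.01 m), for 0.1 s.
At the end, for the whole second after the job is handed in: The sled is fully back (within 12 mm) and the spring lies on its side, at rest, on the floor of the wooden tray if the peak hand reached the limit marker or passed it, of the plastic bin if it stopped short (either will do when they are within 0.5 N, 7 degrees, of each other) (value of joint sled below 0.012 m and value of joint peak_hand above 1.309 rad and linear speed of spring below 0.02 m/s and angular speed of spring below 0.2 rad/s and angle between spring_mid's own y axis and vertical between 1.35 and 1.79 rad and ((y of peak_tip in the frame of limit_marker below 0.0034 m and x of spring_mid in the frame of tray_in between -0.058 and 0.058 m and y of spring_mid in the frame of tray_in between -0.08 and 0.08 m and z of spring_mid in the frame of tray_in between 0.02 and 0.04 m) or (y of peak_tip in the frame of limit_marker above -0.0034 m and x of spring_mid in the frame of bin_in between -0.06 and 0.06 m and y of spring_mid in the frame of bin_in between -0.08 and 0.08 m and z of spring_mid in the frame of bin_in between 0.02 and 0.04 m))); the robot touches nothing.
It fails at once if the sled is pushed more than 6 mm past the test mark (y of index in the frame of test_mark above 0.006 m).
It fails at once if the rider with the test mark or the limit marker is shifted (distance of any of test_mark, limit_marker from where it was at the start of the episode above 0.004 m).
It fails at once if the spring is dropped or thrown (faster than 0.8 m/s while not held) (linear speed of spring above 0.8 m/s and contact force between the fingers and spring below 0.05 N).
It fails at once if the glue bottle, loupe or dish is moved more than 3 cm (distance of any of glue, loupe, dish from where it was at the start of the episode above 0.03 m).
It also fails if it takes over 72 s, if anything falls off the work surface, if the arm or the gripper's body presses on something with over 40 N, if the wrist force passes 120 N, or if a joint passes its speed limit or range.

## Working session

There is one attempt and no reset: what is moved stays moved. The work goes in short steps, Python scripts to look and compute and a tool call to move; the robot and the scene stay as the last step left them, time stands still between calls to the robot, and variables do not carry over. Pictures are saved under pics/ and viewed, at most 10 in all, crops included, and the job is handed in when it is done.

Besides the shell and the picture viewer there is one more tool, called after "Call:" as a command line: name --argument value ..., lists and objects as JSON in quotes. step_arm: Moves the arm, as the interface text tells. Its arguments: {"type":"object","properties":{"deltas":{"type":"array"},"squeeze":{"type":"number"}},"required":["deltas"]}

```bash
mkdir -p pics; cat > h.py <<'E'
import numpy as np, cv2
from bench import readout, cams, r
from scipy.spatial.transform import Rotation as R
def cam(name):
    s=readout.read_state(); c=cams.camera(name)
    if name=="wrist":
        T=np.eye(4);T[:3,:3]=R.from_quat(s["eef_rot"]).as_matrix();T[:3,3]=s["ee_pos"]
        T=T@np.array(c["T_tool_cam"]); c["origin"]=T[:3,3]; c["rotation"]=T[:3,:3]
    c["origin"]=np.array(c["origin"]); 
    q=np.array(c["rotation"]); c["rotation"]=q if q.shape==(3,3) else R.from_quat(q).as_matrix()
    return c
def ray(c,u,v):
    K=np.array([[c["fx"],0,c["cx"]],[0,c["fy"],c["cy"]],[0,0,1.]])
    p=cv2.undistortPoints(np.array([[[u,v]]],float),K,np.array([c["k1"],0,0,0.]))[0,0]
    return c["rotation"]@np.array([p[0],-p[1],-1.])
def onz(c,u,v,z):
    d=ray(c,u,v); return c["origin"]+d*(z-c["origin"][2])/d[2]
def proj(c,P):
    q=c["rotation"].T@(np.array(P)-c["origin"]); x,y=q[0]/-q[2],-q[1]/-q[2]
    k=1+c["k1"]*(x*x+y*y); return c["fx"]*x*k+c["cx"],c["fy"]*y*k+c["cy"]
def save(c,n): cv2.imwrite(f"pics/{n}.png",c["img"][:,:,::-1])
def tool(P):
    "world target of the TCP -> shift along tool axes"
    s=readout.read_state(); return R.from_quat(s["eef_rot"]).inv().apply(np.array(P)-s["ee_pos"])
E
python3 - <<'E'
from h import *
s=readout.read_state(); print({k:np.round(v,3) for k,v in s.items()}); print(R.from_quat(s["eef_rot"]).as_matrix().round(3))
ims=[]
for n in("top","side","wrist"):
    c=cam(n); save(c,n+"0"); ims.append(c["img"]); print(n,c["origin"].round(3),c["rotation"].round(2).tolist(),c["fx"],c["k1"])
E
```

```text
{'time': np.float64(0.0), 'joint_positions': array([-1.193,  0.333, -0.065,  1.461,  0.022,  1.35 , -0.089]), 'joint_vel': array([ 0.001,  0.   ,  0.   ,  0.002, -0.001,  0.001, -0.   ]), 'joint_torque': array([-1.0000e-03, -6.2324e+01,  2.4000e-02, -3.8991e+01, -6.1000e-02,
        4.0000e-02,  0.0000e+00]), 'ee_pos': array([0.244, 0.575, 0.244]), 'eef_rot': array([ 0.199,  0.98 , -0.001, -0.   ]), 'ft_force': array([-0.097,  0.207,  0.055]), 'torque': array([ 0.025,  0.008, -0.053]), 'grip_force': np.float64(0.0), 'width': np.float64(0.087)}
[[-0.921  0.39  -0.   ]
 [ 0.39   0.921 -0.001]
 [-0.    -0.001 -1.   ]]
top [ 0.438 -0.091  1.23 ] [[0.03, 1.0, -0.08], [-1.0, 0.03, 0.01], [0.01, 0.08, 1.0]] 364.7742816135177 -0.08429662975083639
side [0.037 1.166 1.087] [[-0.93, 0.21, -0.29], [-0.36, -0.53, 0.77], [0.01, 0.82, 0.57]] 496.29206060614155 0.004847633719934821
wrist [0.178 0.605 0.385] [[0.39, -0.89, -0.24], [0.92, 0.38, 0.11], [-0.0, -0.27, 0.96]] 359.64539180656385 -0.05650077266234087
```

View pics/top0.png

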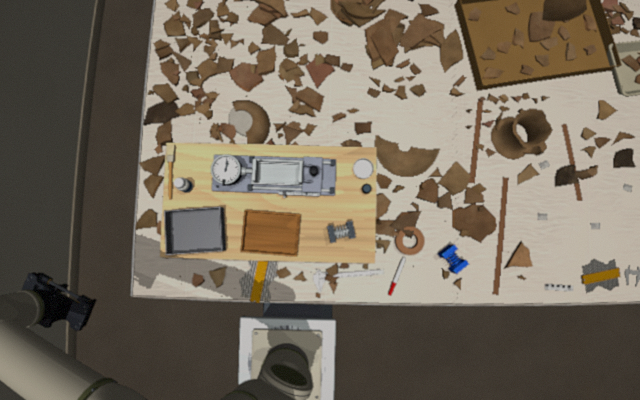

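View pics/side0.png

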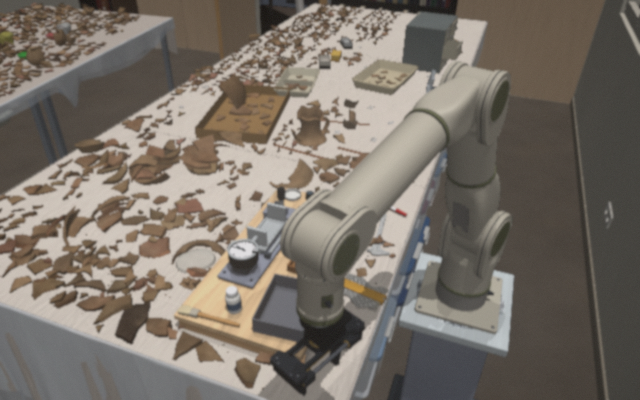

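The top view shows the board at (165–376, 143–262). The tester is at (272,175), with the dial at (227,168) and the knob near (314,172). The spring is at (341,231), the tray at (270,232) and the bin at (196,230). In the side view the arm hides the sled end.

```bash
python3 - <<'E'
from h import *
c=cam("top")
for n,u,v,z in[("spring",341,231,.077),("dial",227,168,.13),("knob",314,172,.19),("bedL",250,172,.09),("bedR",303,172,.09),("tray",270,232,.056),("bin",196,230,.054),("bc1",176,144,.05),("bc2",376,149,.05),("bc3",375,262,.05),("bc4",160,258,.05)]:
    print(n,onz(c,u,v,z).round(3))
im=c["img"][135:270,155:385]; cv2.imwrite("pics/topc.png",cv2.resize(im,None,fx=3.4,fy=3.4,interpolation=cv2.INTER_CUBIC)[:,:,::-1])
E
```

```text
spring [ 0.445 -0.167  0.077]
dial [0.627 0.189 0.13 ]
knob [ 0.612 -0.078  0.19 ]
bedL [0.623 0.126 0.09 ]
bedR [ 0.627 -0.042  0.09 ]
tray [0.436 0.06  0.056]
bin [0.435 0.3   0.054]
bc1 [0.718 0.386 0.05 ]
bc2 [ 0.718 -0.279  0.05 ]
bc3 [ 0.348 -0.281  0.05 ]
bc4 [0.341 0.417 0.05 ]
```

View pics/topc.png

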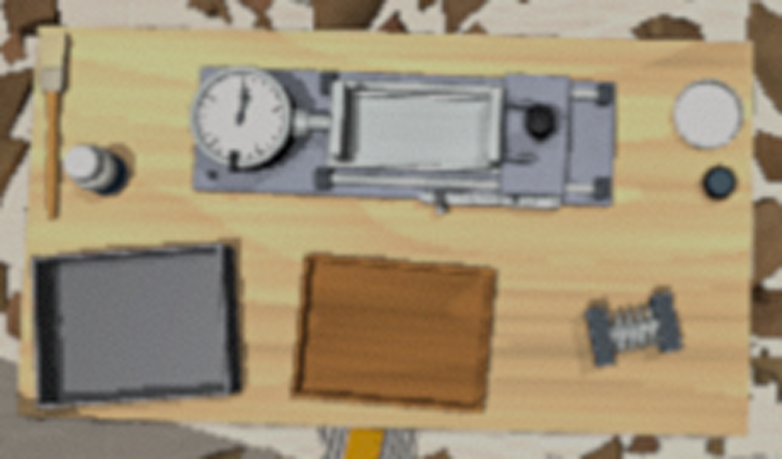

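The crop shows the limit marker at the bottom of the dial (234,158), the rider at (440,200) and the knob at (540,122). The spring is at (634,327), tilted about 0.2 rad. I'll go above the bed for a close look.

Call:
step_arm --deltas '[[[0,0,0.1,-0.035,-0.02,-0.01,100],[0,0,0.2,-0.07,-0.045,-0.02,100],[0,0,0.3,-0.11,-0.07,-0.03,100],[0,0,0.4,-0.15,-0.09,-0.055,100],[0,0,0.5,-0.19,-0.115,-0.055,100],[0,0,0.6,-0.23,-0.14,-0.055,100],[0,0,0.7,-0.27,-0.165,-0.055,100],[0,0,0.8,-0.31,-0.19,-0.055,100],[0,0,0.9,-0.35,-0.215,-0.055,100],[0,0,1.0,-0.39,-0.24,-0.055,100],[0,0,1.1,-0.43,-0.265,-0.055,100],[0,0,1.17,-0.47,-0.29,-0.055,100],[0,0,1.17,-0.51,-0.315,-0.055,100],[0,0,1.17,-0.55,-0.335,-0.055,100],[0,0,1.17,-0.55,-0.335,-0.055,100],[0,0,1.17,-0.55,-0.335,-0.055,100]]]' --squeeze 20

```text
time: 2.2
ee_pos: [0.6193, 0.0529, 0.2992]
eef_rot: [0.707, 0.707, -0.0, -0.0]
ft_force: [0.5, -0.2, -0.5]
width: 0.0873
grip_force: 0.0
```

```bash
python3 - <<'E'
from h import *
s=readout.read_state(); print({k:np.round(s[k],3) for k in("time","joint_positions","ee_pos","ft_force")}); print(R.from_quat(s["eef_rot"]).as_matrix().round(3))
c=cam("wrist"); save(c,"w1"); print(c["origin"])
E
```

```text
{'time': np.float64(2.2), 'joint_positions': array([-0.518,  0.317,  0.467,  1.408, -0.142,  1.451, -0.054]), 'ee_pos': array([0.619, 0.053, 0.299]), 'ft_force': array([ 0.536, -0.223, -0.526])}
[[-0.     1.    -0.001]
 [ 1.     0.     0.   ]
 [ 0.    -0.001 -1.   ]]
[0.62044941 0.12656878 0.44018949]
```

View pics/w1.png

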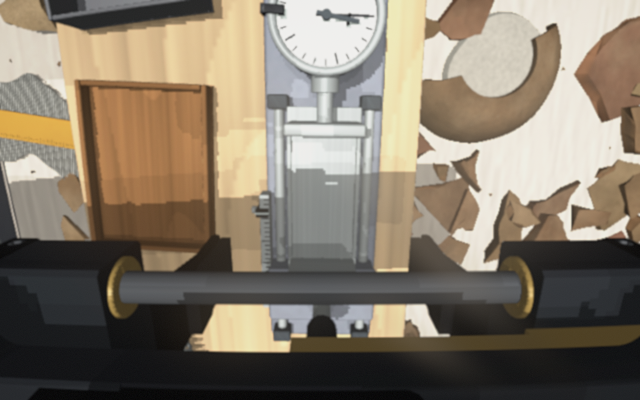

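The close view has +y up the image and +x to the right. The dial centre is at (328,15) and the limit marker is at the left rim (272,8). The guide rods run at u≈279 and 369→361, and the rider is at (262,210). The knob (320,328) shows just past the gripper.

```bash
python3 - <<'E'
from h import *
im=cv2.imread("pics/w1.png"); c=cam("wrist")
for n,u,v,z in[("rodL",279,140,.075),("rodL",278,255,.075),("rodR",369,130,.075),("rodR",362,255,.075),("blkL",282,328,.08),("blkR",359,328,.08),("blkL",280,101,.08),("blkR",371,101,.08),("plate top edge L",286,135,.149),("plate top edge R",364,133,.149),("knob",321,322,.19),("rider",262,210,.08),("baseBL",275,170,.06),("baseBR",384,170,.06)]: print(n,onz(c,u,v,z).round(4))
cv2.imwrite("pics/w1c.png",cv2.resize(im[80:340,240:400],None,fx=3.6,fy=2.3,interpolation=cv2.INTER_CUBIC))
E
```

```text
rodL [0.5786 0.0904 0.075 ]
rodL [ 0.5738 -0.0352  0.075 ]
rodR [0.6691 0.1004 0.075 ]
rodR [ 0.6663 -0.0351  0.075 ]
blkL [ 0.576  -0.1251  0.08  ]
blkR [ 0.6655 -0.125   0.08  ]
blkL [0.5811 0.1285 0.08  ]
blkR [0.6694 0.1286 0.08  ]
plate top edge L [0.5927 0.1018 0.149 ]
plate top edge R [0.6552 0.1035 0.149 ]
knob [ 0.621  -0.0424  0.19  ]
rider [0.5592 0.0181 0.08  ]
baseBL [0.5717 0.0569 0.06  ]
baseBR [0.6887 0.057  0.06  ]
```

View pics/w1c.png

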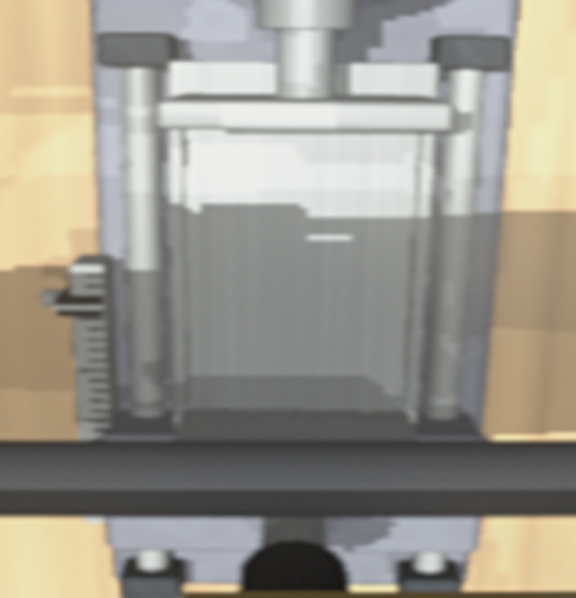

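The crop shows the gauge plate's front edge at v≈136, and the rider with its rule on the left. Now to above the spring.

Call:
step_arm --deltas '[[[0,0,-0.05,-0.04,-0.03,0.01,100],[0,0,-0.1,-0.08,-0.06,0.02,100],[0,0,-0.15,-0.12,-0.095,0.03,100],[0,0,-0.2,-0.16,-0.13,0.04,100],[0,0,-0.22,-0.2,-0.16,0.05,100],[0,0,-0.22,-0.22,-0.174,0.05,100],[0,0,-0.22,-0.22,-0.174,0.05,100],[0,0,-0.22,-0.22,-0.174,0.05,100]]]'

```text
time: 3.3
ee_pos: [0.4466, -0.1659, 0.2499]
eef_rot: [0.624, 0.781, 0.0, 0.0]
ft_force: [0.5, 0.8, -0.1]
width: 0.0876
grip_force: 0.0
```

```bash
python3 - <<'E'
from h import *
c=cam("wrist"); save(c,"w2"); print(c["origin"]); t=cam("top");
cv2.imwrite("pics/both.png",np.hstack([c["img"][:,:,::-1],cv2.resize(t["img"][140:240,205:245],(160,400))[:,:,::-1]]))
E
```

```text
[ 0.43153725 -0.09409479  0.39086556]
```

View pics/w2.png

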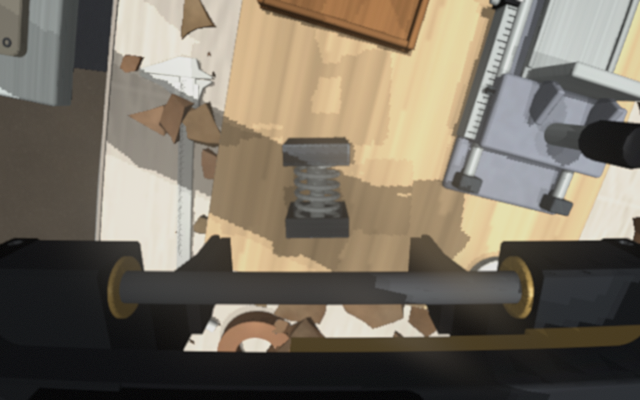

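The spring stands nearly straight in view. The upper cup is at (284–348, 138–165), the lower cup at (286–347, 203–237) and the coil centre near (317,183). The sled's knob and index side show at the right.

```bash
python3 - <<'E'
from h import *
c=cam("wrist")
a=onz(c,317,143,.104);b=onz(c,317,237,.104);print(a,b,np.linalg.norm(a-b),(a+b)/2)
print("width",onz(c,286,225,.104),onz(c,347,225,.104), onz(c,285,155,.104),onz(c,350,155,.104))
m=(a+b)/2; print("shift",tool([m[0],m[1],0.085]).round(4))
E
python3 - <<'E'
import cv2
im=cv2.imread("pics/w2.png"); im=cv2.resize(im[120:245,270:370],None,fx=4,fy=4,interpolation=cv2.INTER_CUBIC)
w=cv2.imread("pics/w2.png")[0:220,430:640]
w=cv2.resize(w,(390,408)); cv2.imwrite("pics/m.png",cv2.hconcat([cv2.resize(im,(400,500)),cv2.copyMakeBorder(w,0,92,0,0,0)]))
E
```

```text
[ 0.4360624  -0.12544822  0.104     ] [ 0.45339016 -0.20299988  0.104     ] 0.07946390064466524 [ 0.44472628 -0.16422405  0.104     ]
width [ 0.4255511  -0.19822924  0.104     ] [ 0.47569753 -0.18690215  0.104     ] [ 0.4131797 -0.1403856  0.104    ] [ 0.46387876 -0.12894443  0.104     ]
shift [ 0.0025 -0.0011  0.1645]
```

View pics/m.png

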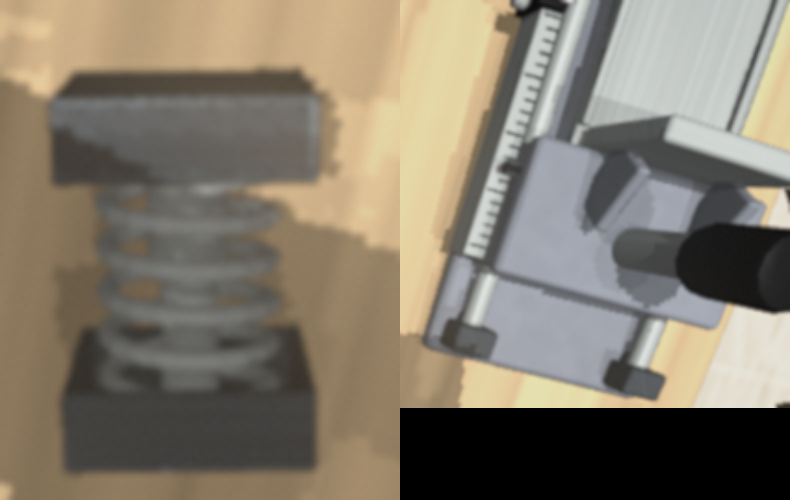

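The spring measures 79 mm long, as it should. The index is at about (490,89) of w2. Now to grip and lift.

Call:
step_arm --deltas '[[[0,0,0,0.0025,-0.001,0.035,100],[0,0,0,0.0025,-0.001,0.075,100],[0,0,0,0.0025,-0.001,0.115,100],[0,0,0,0.0025,-0.001,0.145,100],[0,0,0,0.0025,-0.001,0.165,100],[0,0,0,0.0025,-0.001,0.165,100],[0,0,0,0.0025,-0.001,0.165,0],[0,0,0,0.0025,-0.001,0.165,0],[0,0,0,0.0025,-0.001,0.165,0],[0,0,0,0.0025,-0.001,0.165,0],[0,0,0,0.0025,-0.001,0.165,0],[0,0,0,0.0025,-0.001,0.165,0]]]' --squeeze 30

```text
time: 4.95
ee_pos: [0.4439, -0.1653, 0.0846]
eef_rot: [0.625, 0.78, 0.0, -0.0]
ft_force: [-1.3, -0.0, 2.3]
width: 0.0406
grip_force: 30.0
```

Call:
step_arm --deltas '[[[0,0,0,0,0,-0.02,0],[0,0,0,0,0,-0.06,0],[0,0,0,0,0,-0.11,0],[0,0,0,0,0,-0.15,0],[0,0,0.03,0.015,0.02,-0.165,0],[0,0,0.08,0.04,0.06,-0.165,0],[0,0,0.13,0.07,0.1,-0.165,0],[0,0,0.18,0.1,0.145,-0.165,0],[0,0,0.22,0.13,0.185,-0.165,0],[0,0,0.232,0.15,0.21,-0.165,0],[0,0,0.232,0.154,0.2185,-0.165,0],[0,0,0.232,0.154,0.2185,-0.165,0],[0,0,0.232,0.154,0.2185,-0.165,0]]]'

```text
time: 6.58
ee_pos: [0.623, 0.0311, 0.2494]
eef_rot: [0.712, 0.702, -0.0, -0.0]
ft_force: [-0.6, -0.0, -5.7]
width: 0.0407
grip_force: 29.9
```

```bash
python3 - <<'E'
from h import *
c=cam("wrist"); save(c,"w3"); t=cam("top"); a=c["img"][60:340,230:410]; b=t["img"][150:205,240:345]
A=cv2.resize(a,(360,560)); B=cv2.resize(b,(420,220),interpolation=cv2.INTER_CUBIC)
o=np.zeros((560,780,3),np.uint8); o[:,:360]=A; o[:220,360:]=B; cv2.imwrite("pics/m3.png",o[:,:,::-1])
s=readout.read_state(); print(s["ee_pos"],s["time"],s["width"])
E
```

```text
[0.62320787 0.03138893 0.24976664] 6.675 0.04113579382231301
```

View pics/m3.png

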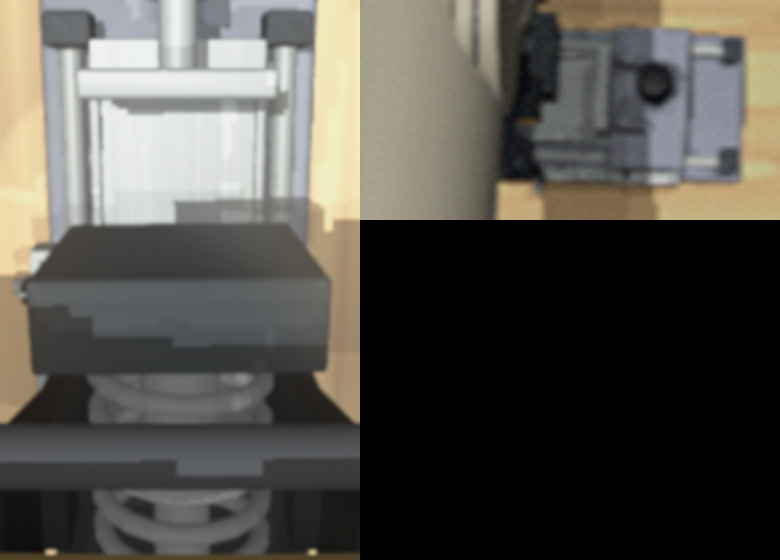

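The spring hangs straight in the grip, with the bed behind it. The gauge plate's front top edge is at px v≈108, u 269–368. The top view shows the knob at crop (655,84).

```bash
python3 - <<'E'
from h import *
c=cam("wrist")
for n,u,v,z in[("plateL",269,108,.149),("plateR",368,108,.149),("lipL",276.5,150,.094),("lipR",364,150,.094),("rodL",266,150,.075),("rodR",372,150,.075),("blkL",264,75,.08),("blkR",374,75,.08),("cupL",245,201,.25+.024),("cupR",394.5,201,.274)]: print(n,onz(c,u,v,z).round(4))
t=cam("top"); u,v=240+(655-360)/4,150+84/4
for z in(.17,.19): print("knob",onz(t,u,v,z).round(4))
E
```

```text
plateL [0.5918 0.1019 0.149 ]
plateR [0.6565 0.101  0.149 ]
lipL [0.5887 0.0673 0.094 ]
lipR [0.6609 0.0663 0.094 ]
rodL [0.5772 0.065  0.075 ]
rodR [0.6703 0.0637 0.075 ]
blkL [0.5793 0.1276 0.08  ]
blkR [0.67   0.1263 0.08  ]
cupL [0.5994 0.0732 0.274 ]
cupR [0.6499 0.0725 0.274 ]
knob [ 0.6179 -0.077   0.17  ]
knob [ 0.6145 -0.0772  0.19  ]
```

Call:
step_arm --deltas '[[[0,0,0,0,0.001,0.03,0],[0,0,0,0,0.001,0.07,0],[0,0,0,0,0.001,0.1,0],[0,0,0,0,0.001,0.115,0],[0,0,0,0,0.001,0.12,0],[0,0,0,0,0.001,0.123,0],[0,0,0,0,0.001,0.1245,0],[0,0,0,0,0.001,0.1245,0]]]'

```text
time: 7.78
ee_pos: [0.6249, 0.0327, 0.1256]
eef_rot: [0.711, 0.703, 0.0, 0.0]
ft_force: [-0.0, 0.0, -6.6]
width: 0.0406
grip_force: 29.9
```

Call:
step_arm --deltas '[[[0,0,0,0,0,0.001,0],[0,0,0,0,0,0.002,0],[0,0,0,0,0,0.002,0]]]'

```text
time: 8.15
ee_pos: [0.625, 0.0327, 0.1246]
eef_rot: [0.711, 0.703, 0.001, 0.0]
ft_force: [-4.9, -0.6, 6.5]
width: 0.0406
grip_force: 30.0
```

Call:
step_arm --deltas '[[[0,0,0,0,0,0.001,40],[0,0,0,0,0,0.001,60],[0,0,0,0,0,0.001,80],[0,0,0,0,0,0,90],[0,0,0,0,0,0,90],[0,0,0,0,0,-0.02,90],[0,0,0,0,0,-0.06,90],[0,0,0,0,0,-0.1,90],[0,0,0,-0.03,0,-0.125,90],[0,0,0,-0.07,-0.001,-0.125,90],[0,0,0,-0.1,-0.002,-0.125,90],[0,0,0,-0.106,-0.002,-0.125,90],[0,0,0,-0.106,-0.002,-0.125,90]]]'

```text
time: 9.78
ee_pos: [0.6216, -0.0729, 0.2488]
eef_rot: [0.711, 0.703, 0.0, 0.0]
ft_force: [-0.0, 0.1, -1.3]
width: 0.0785
grip_force: 0.0
```

```bash
python3 - <<'E'
from h import *
c=cam("wrist"); save(c,"w4")
s=readout.read_state(); print(s["ee_pos"],s["time"],s["width"],s["ft_force"])
E
```

```text
[ 0.62164477 -0.07199705  0.24849627] 9.825 0.07872038801023638 [ 1.05331694  0.84174662 -0.19401835]
```

View pics/w4.png

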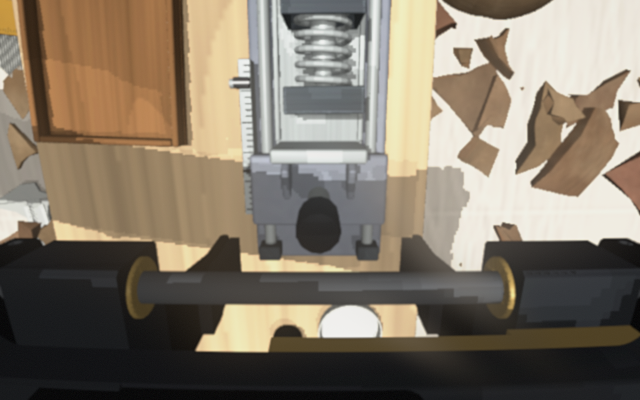

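The spring lies straight on the bed, with its cups at v≈10 and v≈100. The sled plate is at v≈155, the knob at (319,222) and the rider at (240,83). I'll locate the index and rider numerically.

```bash
python3 - <<'E'
import cv2
im=cv2.imread("pics/w4.png",0)
print("u 228..261");
for v in list(range(74,94))+list(range(140,184)): print(v,"".join("%4d"%x for x in im[v,228:262]))
E
python3 - <<'E'
import cv2
im=cv2.imread("pics/w1.png",0)
print("w1 u 250..275")
for v in range(198,222): print(v,"".join("%4d"%x for x in im[v,250:276]))
E
```

```text
u 228..261
74  210 210 210 211 211 212 214 215 215 216 221 229 235 237 238 238 239 238 238 238 237 212 149  95  79  83  97 109 112 121 140 160 177 193
75  210 210 211 211 211 209 208 210 210 210 214 226 233 234 235 236 237 237 235 236 236 211 149  96  80  84  96 109 112 115 130 155 177 192
76  210 210 211 209 202 191 183 180 180 177 178 187 197 200 203 203 204 204 202 205 209 187 137  94  81  84  97 108 113 112 126 153 178 191
77  210 208 208 204 183 152 129 120 120 118 116 120 125 129 131 132 133 132 132 138 148 140 113  88  80  84  97 109 113 113 125 152 177 191
78  206 200 195 187 157 117  90  83  81  81  80  80  81  81  83  83  84  85  84  84  88  93  94  88  82  83  95 108 113 113 124 152 176 191
79  202 191 181 170 141 103  82  80  81  82  82  82  81  81  81  82  81  81  81  78  69  74  89  88  83  85  95 108 113 114 124 151 175 191
80  205 197 190 182 161 136 125 123 125 128 128 128 127 127 128 129 128 129 131 129 118 101  97  91  83  84  93 108 115 115 125 151 175 190
81  211 212 213 215 209 200 197 198 199 200 201 201 201 202 202 202 203 203 206 206 190 147 112  92  82  84  
[... 9844 characters left out ...]
85  85  85  88  94  93  89  95 109 119 119 116
216  142 143 142 142 140 121  91  72  70  70  66  64  62  61  62  61  64  74  88  95  90  95 108 118 119 116
217  143 143 143 143 141 131 115 104 101  98  90  82  76  72  70  68  71  80  94  97  90  95 108 118 118 115
218  142 142 142 144 143 141 136 132 130 125 116 106  97  92  90  88  89  93 100  97  89  94 107 118 118 114
219  143 142 142 142 143 143 143 142 142 138 130 124 121 119 117 118 116 118 115 105  91  93 107 117 116 113
220  142 142 142 143 143 143 143 143 144 140 133 134 133 134 134 134 134 132 127 111  92  92 106 115 113 109
221  142 142 142 143 142 143 143 143 142 137 133 135 135 135 132 130 129 127 123 108  92  93 106 114 111 106
```

```bash
cat >> h.py <<'E'
def fixcam(c,pos,q):
    d=dict(c); T=np.eye(4);T[:3,:3]=R.from_quat(np.array(q)/np.linalg.norm(q)).as_matrix();T[:3,3]=pos
    T=T@np.array(c["T_tool_cam"]); d["origin"]=T[:3,3]; d["rotation"]=T[:3,:3]; return d
def tri(obs):
    A=np.zeros((3,3));b=np.zeros(3)
    for c,u,v in obs:
        d=ray(c,u,v);d/=np.linalg.norm(d);P=np.eye(3)-np.outer(d,d);A+=P;b+=P@c["origin"]
    return np.linalg.solve(A,b)
E
python3 - <<'E'
from h import *
c=cam("wrist")
c1=fixcam(c,[.6193,.0529,.2992],[.707,.707,0,0]);c2=fixcam(c,[.4466,-.1659,.2499],[.624,.781,0,0]);c4=fixcam(c,[.6217,-.0722,.2485],[.711,.703,0,0])
m=tri([(c1,261,213.1),(c4,241,82)]);i=tri([(c2,490,89),(c4,243,170.3)])
print("mark",m,"index",i)
for z in(.075,.08,.085,.09): 
  M=onz(c4,241,82,z);I=onz(c4,243,170.3,z);print(z,M,I,(M-I)[1])
print("knob",onz(c4,319,197,.148),onz(c4,319,250,.19))
E
```

```text
mark [0.56072586 0.01790459 0.09237604] index [ 0.5597271  -0.05267595  0.09804219]
0.075 [0.55745356 0.01890061 0.075     ] [ 0.55435001 -0.05624504  0.075     ] 0.07514564437620183
0.08 [0.55850447 0.01862356 0.08      ] [ 0.55545026 -0.05532732  0.08      ] 0.073950884340394
0.085 [0.55955538 0.01834652 0.085     ] [ 0.55655051 -0.05440961  0.085     ] 0.07275612430458617
0.09 [0.56060628 0.01806947 0.09      ] [ 0.55765076 -0.05349189  0.09      ] 0.07156136426877835
knob [ 0.62205366 -0.06230689  0.148     ] [ 0.6219049  -0.08401697  0.19      ]
```

The mark is 70–73 mm ahead of the index, which fits the given range, and the knob centre is near y=-0.076. Now to grip the knob.

Call:
step_arm --deltas '[[[0,0,0,-0.004,0,0.02,90],[0,0,0,-0.004,0,0.045,90],[0,0,0,-0.004,0,0.065,90],[0,0,0,-0.004,0,0.072,90],[0,0,0,-0.004,0,0.072,90],[0,0,0,-0.004,0,0.072,0],[0,0,0,-0.004,0,0.072,0],[0,0,0,-0.004,0,0.072,0],[0,0,0,-0.004,0,0.072,0],[0,0,0,-0.004,0,0.072,0],[0,0,0,-0.004,0,0.072,0]]]' --squeeze 40

```text
time: 11.25
ee_pos: [0.6203, -0.0774, 0.1759]
eef_rot: [0.711, 0.703, -0.001, -0.001]
ft_force: [1.2, 1.5, 5.2]
width: 0.0268
grip_force: 40.0
```

```bash
python3 - <<'E'
from h import *
c=cam("wrist"); save(c,"w5"); s=readout.read_state(); print(s["ee_pos"],s["ft_force"],R.from_quat(s["eef_rot"]).as_matrix().round(4).tolist())
for P in([.5607,.0179,.0924],[.5597,-.0527,.093]): print(proj(c,P))
E
```

```text
[ 0.62043753 -0.07733161  0.17592295] [-5.17790929  1.21025763  4.09179046] [[0.0122, 0.9999, -0.0022], [0.9999, -0.0122, 0.0004], [0.0004, -0.0022, -1.0]]
(np.float64(216.42812556831618), np.float64(66.64107118581825))
(np.float64(223.6247902100057), np.float64(182.80942208436267))
```

```bash
python3 - <<'E'
import cv2
im=cv2.imread("pics/w5.png",0)
print("mark")
for v in range(56,80): print(v,im[v,206:230:2])
print("index")
for v in range(170,196): print(v,im[v,214:244:2])
E
```

```text
mark
56 [210 212 211 208 211 231 234 231 233 233 234 220]
57 [210 212 212 211 214 231 233 235 237 237 238 228]
58 [211 213 213 213 216 234 235 237 239 239 239 230]
59 [208 204 204 204 202 227 228 230 232 231 234 228]
60 [196 167 162 161 156 171 172 175 177 173 188 201]
61 [170 109 102 101  97 101 101 103 103 101 116 143]
62 [147  74  71  71  71  72  71  74  73  73  66  85]
63 [128  69  71  72  72  73  73  74  75  74  56  60]
64 [119  68  70  71  73  72  72  72  75  75  57  60]
65 [137  89  85  83  85  86  88  86  89  91  79  69]
66 [188 158 153 151 155 155 159 159 161 164 157 111]
67 [232 228 228 228 230 231 233 233 235 235 233 158]
68 [237 235 236 237 238 238 238 238 239 239 238 164]
69 [224 189 188 190 194 193 191 191 189 189 183 128]
70 [194 116 114 116 119 118 116 116 116 116 108  77]
71 [177  75  73  74  75  75  76  77  79  79  70  52]
72 [168  67  67  67  70  72  73  76  78  79  69  52]
73 [154  67  66  69  71  73  74  75  77  79  69  53]
74 [135  63  59  61  63  65  65  67  68  69  62  54]
75 [118  73  64  57  48  57  61  63  64  66  66  72]
76 [143 133 130 108  79  95 104 108
[... 1198 characters left out ...]
 58  56  56  80  96  98  99  99  99  98]
186 [142 136 121 112  77  75  60  58  80  96  99 100 100  99  98]
187 [143 138 120 116  98  98  69  63  78  95  99  99 100  99  97]
188 [144 137 120 119 108 111  83  76  80  94  98  99  99  98  98]
189 [143 138 120 120 110 115 103  93  80  95  99  99  98  99  98]
190 [143 139 123 122 114 116 116 106  81  94  98  99  99  98  98]
191 [143 141 133 132 123 116 119 113  89  93  97  98  99  99  98]
192 [142 142 140 140 132 117 118 117  98  93  97  98  99  98  98]
193 [143 142 142 142 136 118 119 118 101  92  95  98  97  99  98]
194 [142 141 141 141 135 118 117 119 103  92  97  97  98  98  98]
195 [141 142 141 140 135 118 118 118 104  91  96  97  97  98  97]
```

Call:
step_arm --deltas '[[[0,0,0,0.004,0,0,0],[0,0,0,0.01,0,0,0],[0,0,0,0.016,0,0,0],[0,0,0,0.022,0,0,0],[0,0,0,0.028,0,0,0],[0,0,0,0.034,0,0,0],[0,0,0,0.04,0,0,0],[0,0,0,0.045,0,0,0],[0,0,0,0.05,0,0,0],[0,0,0,0.054,0,0,0],[0,0,0,0.057,0,0,0],[0,0,0,0.06,0,0,0],[0,0,0,0.062,0,0,0],[0,0,0,0.062,0,0,0],[0,0,0,0.062,0,0,0]]]'

```text
time: 13.18
ee_pos: [0.6212, -0.0183, 0.1759]
eef_rot: [0.712, 0.702, -0.002, 0.0]
ft_force: [-4.5, -7.4, 2.6]
width: 0.0272
grip_force: 40.0
```

```bash
python3 - <<'E'
from h import *
c=cam("wrist"); save(c,"w6"); s=readout.read_state(); print(s["time"],s["ee_pos"],s["ft_force"])
print(proj(c,[.5607,.0179,.0924]))
im=c["img"].mean(2).astype(int)
for v in range(150,200): print(v,im[v,206:240:2])
E
```

```text
13.225 [ 0.62119167 -0.01826253  0.17595634] [-4.78615289 -7.48809676  2.43720796]
(np.float64(222.34824034797657), np.float64(164.70764620661137))
150 [202 202 202 202 202 203 198 208 223 224 201 192 189 182 143  89  89]
151 [203 202 202 201 202 204 198 207 223 223 180 164 164 161 140  88  89]
152 [202 202 202 202 202 203 199 205 223 222 197 190 188 189 153  88  89]
153 [203 202 202 203 202 204 197 201 223 223 219 219 217 219 164  88  90]
154 [202 203 200 199 201 202 192 194 224 224 226 227 225 228 170  88  89]
155 [202 202 192 187 188 188 168 189 225 226 228 228 227 230 171  89  89]
156 [202 200 177 166 161 149 125 180 219 220 223 224 223 224 164  89  89]
157 [203 197 173 163 138 105  81 149 181 181 182 183 181 184 141  89  88]
158 [203 199 182 169 114  77  66 100 114 115 115 116 114 119 111  91  89]
159 [202 201 197 170  92  74  74  76  77  77  78  79  77  73  92  92  88]
160 [203 205 207 176  85  80  82  81  82  82  83  85  83  66  88  94  88]
161 [203 206 213 189  86  79  79  81  82  82  84  85  87  69  91  95  88]
162 [202 205 214 198  90  80  81  82  82  83  84  85  86  73  92
[... 2047 characters left out ...]
6 200 198 178  94  97 101 102 115]
191 [142 141 139 140 140 141 133 130 145 200 206 186 101  97 100 101 105]
192 [142 141 141 141 140 141 140 137 145 198 204 187 102  96 101 101 101]
193 [142 142 141 141 140 140 140 140 149 198 204 187 101  96 100 101 101]
194 [142 142 141 141 140 140 140 140 153 199 196 177 100  96 100 101 101]
195 [142 141 140 140 140 140 140 140 155 199 178 149  92  95  99 100 100]
196 [142 141 141 140 140 140 139 140 152 198 173 119  87  94 100 100 100]
197 [142 141 140 141 140 140 140 141 148 188 171 113  94  94  99 100 100]
198 [142 142 141 141 139 139 140 140 140 157 150 117 105  93  97  99 100]
199 [142 141 140 140 139 139 139 140 136 128 125 117 109  92  98  99  99]
```

The index is 19.3 px, about 11.7 mm, short of the mark. I'll press on most of the way.

Call:
step_arm --deltas '[[[0,0,0,0.003,0,0,0],[0,0,0,0.006,0,0,0],[0,0,0,0.009,0,0,0],[0,0,0,0.011,0,0,0],[0,0,0,0.0115,0,0,0],[0,0,0,0.0115,0,0,0]]]'

```text
time: 13.98
ee_pos: [0.6213, -0.0094, 0.176]
eef_rot: [0.713, 0.701, -0.003, 0.002]
ft_force: [-5.0, -14.9, 1.9]
width: 0.0268
grip_force: 40.0
```

```bash
cat > look.py <<'E'
from h import *
c=cam("wrist"); s=readout.read_state(); print(s["time"],s["ee_pos"],s["ft_force"])
im=c["img"].mean(2).astype(int)
for v in range(170,198): print(v,im[v,208:236:2])
E
python3 look.py
```

```text
14.025 [ 0.62131688 -0.00939798  0.1759726 ] [ -4.38332725 -14.33809921   2.63339283]
170 [206 188 166 155 121  79  95 168 174 181 161 160 178 178]
171 [200 189 179 146  92  63  71 109 112 123 130 160 177 179]
172 [193 196 191 129  73  67  68  73  74  78 107 158 177 178]
173 [191 201 198 117  72  75  76  76  76  76 103 157 176 178]
174 [191 201 200 117  76  78  79  80  80  81 102 155 175 178]
175 [190 195 198 121  74  78  79  79  80  81  98 152 174 178]
176 [189 188 192 133  94  98  98  99 100 101 107 149 174 177]
177 [189 180 191 171 156 158 158 158 159 157 150 150 172 178]
178 [189 175 197 221 218 219 219 219 216 202 186 152 170 176]
179 [189 174 200 233 234 234 234 234 228 191 172 146 166 172]
180 [189 180 195 205 195 195 196 195 185 134 120 137 161 167]
181 [192 190 193 156 118 120 119 119 117  86  82 135 160 165]
182 [200 199 199 140  67  69  69  69  76  73  73 135 160 165]
183 [206 207 206 150  67  65  65  61  65  65  70 134 159 166]
184 [209 208 209 169  99  99  87  61  58  60  66 128 153 165]
185 [209 207 208 188 150 151 130  74  62  57  63 112 132 161]
186 [209 208 208 199 185 183 163 113  87  59  63  95 111 154]
187 [209 208 208 205 197 190 183 156 128  73  68  88 101 139]
188 [209 208 209 203 201 192 191 180 168 112  86  90  98 120]
189 [204 202 202 186 199 200 201 187 190 164 118  94  98 105]
190 [181 180 179 160 192 207 206 188 199 194 140  98  97 101]
191 [152 151 150 142 177 202 202 186 199 202 152 100  98 102]
192 [142 140 141 140 155 178 178 171 197 202 167  98  97 101]
193 [141 141 139 140 143 150 149 156 196 202 176  92  96 101]
194 [142 142 141 140 141 140 139 152 196 201 179  86  96 101]
195 [142 141 140 141 140 140 140 154 197 201 181  92  96 100]
196 [142 142 140 141 140 140 140 156 198 200 182 100  95 100]
197 [141 141 140 141 140 140 140 153 197 202 183 106  94  99]
```

About 3.4 mm remain. I'll make the last nudge and hold.

Call:
step_arm --deltas '[[[0,0,0,0.0015,0,0,0],[0,0,0,0.003,0,0,0],[0,0,0,0.004,0,0,0],[0,0,0,0.004,0,0,0],[0,0,0,0.004,0,0,0]]]'

```text
time: 14.65
ee_pos: [0.6214, -0.0062, 0.176]
eef_rot: [0.713, 0.701, -0.003, 0.002]
ft_force: [-4.4, -16.4, 2.6]
width: 0.0272
grip_force: 40.0
```

```bash
python3 look.py
```

```text
14.7 [ 0.62134858 -0.0061803   0.17596668] [ -4.98551985 -16.52713457   3.21134714]
170 [201 200 192 189 190 191 192 215 219 203 157 159 177 178]
171 [192 192 190 190 190 191 190 214 219 214 179 159 177 179]
172 [189 188 184 184 185 185 170 211 220 221 196 158 177 178]
173 [189 181 167 164 162 155 133 207 221 224 204 156 175 178]
174 [190 175 154 151 138 108 100 192 209 214 197 155 175 178]
175 [190 177 162 154 122  73  77 152 167 172 163 152 174 178]
176 [190 182 175 152 100  63  65  96 104 109 114 150 174 178]
177 [189 188 187 139  75  66  67  70  69  70  86 147 173 178]
178 [190 192 195 132  69  71  74  73  74  70  78 146 173 177]
179 [189 194 199 132  71  74  76  77  79  76  80 145 172 178]
180 [192 192 195 131  71  73  75  76  81  88  90 144 171 177]
181 [201 191 186 138  95  98  92  75  81  93  95 142 165 171]
182 [208 191 180 174 158 159 136  79  79  85  86 138 160 166]
183 [209 190 181 222 219 221 180  79  73  68  73 130 153 164]
184 [209 195 192 234 233 236 189  75  68  60  64 113 134 161]
185 [209 203 202 214 192 194 154  68  64  59  62  95 112 157]
186 [209 207 207 182 116 117  98  63  63  63  63  90 103 151]
187 [208 207 208 179  71  67  67  63  64  66  68  89 101 130]
188 [209 208 208 191  81  70  70  69  69  72  70  88  99 110]
189 [210 209 208 199 124 113 106  98 104 104  86  88  98 102]
190 [204 202 203 198 165 160 150 139 146 142 105  90  98 101]
191 [182 180 180 178 169 169 160 157 158 145 107  89  98 102]
192 [152 151 150 150 149 151 148 152 163 152 121  90  97 102]
193 [141 141 140 140 140 141 141 146 182 181 156  97  96 102]
194 [141 141 141 141 140 140 140 150 193 198 178 101  95 100]
195 [143 142 141 141 141 140 141 155 197 201 183 102  96 100]
196 [142 141 140 141 141 141 141 156 198 201 182 102  95  99]
197 [142 142 141 140 140 140 140 153 197 200 181 101  95  99]
```

The index is on the line, 0.5 px apart. I'll hold about a second, then draw back.

Call:
step_arm --deltas '[[[0,0,0,0,0,0,0],[0,0,0,0,0,0,0],[0,0,0,0,0,0,0],[0,0,0,0,0,0,0],[0,0,0,0,0,0,0],[0,0,0,0,0,0,0],[0,0,0,0,0,0,0]]]'

```text
time: 15.58
ee_pos: [0.6214, -0.0062, 0.176]
eef_rot: [0.713, 0.701, -0.003, 0.002]
ft_force: [-4.4, -16.3, 3.0]
width: 0.0274
grip_force: 40.0
```

Call:
step_arm --deltas '[[[0,0,0,-0.003,0,0,0],[0,0,0,-0.006,0,0,0],[0,0,0,-0.01,0,0,0],[0,0,0,-0.014,0,0,0],[0,0,0,-0.018,0,0,0],[0,0,0,-0.022,0,0,0],[0,0,0,-0.027,0,0,0],[0,0,0,-0.032,0,0,0],[0,0,0,-0.038,0,0,0],[0,0,0,-0.045,0,0,0],[0,0,0,-0.052,0,0,0],[0,0,0,-0.059,0,0,0],[0,0,0,-0.066,0,0,0],[0,0,0,-0.072,0,0,0],[0,0,0,-0.076,0,0,0],[0,0,0,-0.079,0,0,0],[0,0,0,-0.079,0,0,0]]]'

```text
time: 17.7
ee_pos: [0.6204, -0.0778, 0.1759]
eef_rot: [0.711, 0.703, -0.0, -0.001]
ft_force: [-7.1, 2.9, 5.6]
width: 0.0274
grip_force: 40.0
```

Call:
step_arm --deltas '[[[0,0,0,-0.003,0,0,0],[0,0,0,-0.005,0,0,0],[0,0,0,-0.005,0,0,0]]]'

```text
time: 18.08
ee_pos: [0.6205, -0.078, 0.1759]
eef_rot: [0.71, 0.704, 0.001, -0.004]
ft_force: [-10.1, 15.4, 8.1]
width: 0.0272
grip_force: 40.0
```

The sled is at its stop. I'll release, lift and look from two places.

Call:
step_arm --deltas '[[[0,0,0,0.003,0,0,0],[0,0,0,0.004,0,0,0],[0,0,0,0.004,0,0,90],[0,0,0,0.004,0,0,90],[0,0,0,0.004,0,0,90],[0,0,0,0.004,0,-0.02,90],[0,0,0,0.004,0,-0.05,90],[0,0,0,0.004,0,-0.073,90],[0,0,0,0.004,0,-0.073,90],[0,0,0,0.004,0,-0.073,90]]]'

```text
time: 19.32
ee_pos: [0.6212, -0.0798, 0.249]
eef_rot: [0.711, 0.703, 0.0, -0.0]
ft_force: [0.1, 0.0, -0.6]
width: 0.0777
grip_force: 0.0
```

```bash
python3 - <<'E'
from h import *
c=cam("wrist"); save(c,"w7"); s=readout.read_state(); print(s["time"],s["ee_pos"],s["eef_rot"])
E
```

```text
19.375 [ 0.62100416 -0.0797738   0.24853555] [ 7.11343867e-01  7.02844021e-01 -2.62641691e-04 -3.40956967e-04]
```

Call:
step_arm --deltas '[[[0,0,0,0.03,0,-0.01,90],[0,0,0,0.07,0,-0.03,90],[0,0,0,0.11,0.001,-0.03,90],[0,0,0,0.15,0.002,-0.03,90],[0,0,0,0.18,0.003,-0.03,90],[0,0,0,0.19,0.003,-0.03,90],[0,0,0,0.19,0.003,-0.03,90],[0,0,0,0.19,0.003,-0.03,90]]]'

```text
time: 20.38
ee_pos: [0.6267, 0.1081, 0.279]
eef_rot: [0.712, 0.702, -0.0, 0.0]
ft_force: [0.8, -0.7, 0.2]
width: 0.0783
grip_force: 0.0
```

```bash
python3 - <<'E'
from h import *
c=cam("wrist"); save(c,"w8"); s=readout.read_state(); print(s["time"],s["ee_pos"],s["eef_rot"])
u,v=map(int,proj(c,[.627,.19,.13])); print(u,v)
a=cv2.imread("pics/w7.png")[0:200,230:410]; b=c["img"][max(v-75,0):v+75,u-75:u+75,::-1]
A=cv2.resize(a,(270,300)); B=cv2.resize(b,None,fx=3.5,fy=3.5,interpolation=cv2.INTER_CUBIC); print(a.shape,b.shape,max(v-75,0),u-75)
o=np.zeros((530,800,3),np.uint8); o[:300,:270]=A; o[:B.shape[0],272:272+B.shape[1]]=B[:530]; cv2.imwrite("pics/m8.png",o)
E
```

```text
20.425 [0.62669692 0.10818252 0.27911742] [ 7.12167178e-01  7.02009866e-01 -1.25001258e-04  2.07336465e-04]
317 91
(200, 180, 3) (150, 150, 3) 16 242
```

View pics/m8.png

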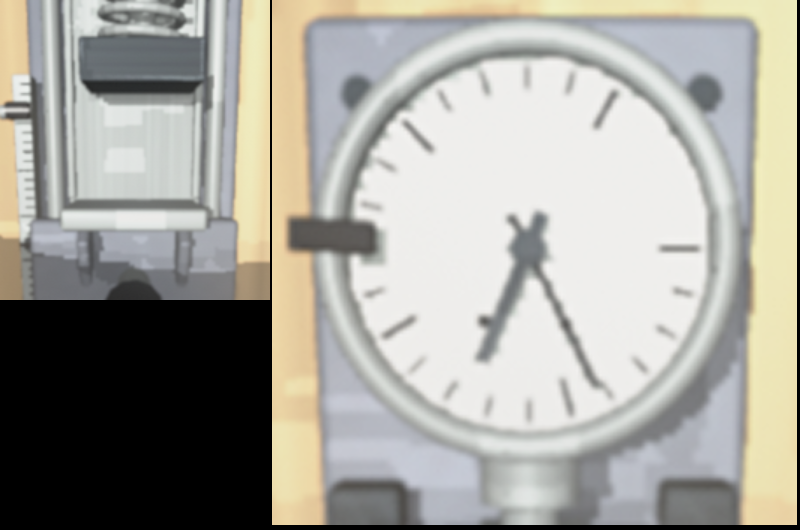

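The spring still lies straight on the bed and the sled plate is back. On the dial, centre (527,247), the limit clip is at about 184°. The broad hand points to (482,360), about 112°, and the thin hand to (597,385), about 63°. The thin live hand should be at zero, so I'll check whether it is still moving before trusting the peak.

```bash
cat > dial.py <<'E'
from h import *
def prof(im,cu,cv,r0,r1):
    a=np.arange(0,360,3); r=np.arange(r0,r1,.5)
    X=(cu+r[:,None]*np.cos(np.radians(a))).astype(np.float32);Y=(cv+r[:,None]*np.sin(np.radians(a))).astype(np.float32)
    m=cv2.remap(im,X,Y,cv2.INTER_LINEAR).mean(0); return [(int(k),int(x)) for k,x in zip(a,m) if x<205]
if __name__=="__main__":
    c=cam("wrist"); s=readout.read_state(); print(s["time"])
    g=cv2.cvtColor(c["img"],cv2.COLOR_RGB2GRAY)
    print("r10-20",prof(g,314.9,86.6,10,20)); print("r25-31",prof(g,314.9,86.6,25,31)); print("r34-39",prof(g,314.9,86.6,34,39))
    g=cv2.imread("pics/w8.png",0)
    print("before",prof(g,314.9,86.6,10,20))
    g=cv2.imread("pics/w1.png",0); print("start r20-30",prof(g,327.5,15,20,30),prof(g,327.5,15,36,42))
E
python3 dial.py
```

```text
20.475
r10-20 [(60, 178), (63, 138), (66, 132), (69, 167), (99, 204), (102, 184), (105, 158), (108, 134), (111, 120), (114, 118), (117, 133), (120, 166), (123, 201)]
r25-31 [(63, 140), (66, 146), (108, 177), (111, 134), (114, 133), (117, 175), (120, 204)]
r34-39 [(63, 168), (66, 178), (114, 201)]
before [(60, 174), (63, 139), (66, 143), (69, 181), (99, 202), (102, 180), (105, 154), (108, 131), (111, 119), (114, 118), (117, 133), (120, 166), (123, 200)]
start r20-30 [(0, 84), (3, 126), (6, 136), (9, 111), (12, 103), (15, 112), (18, 144), (21, 169), (24, 187), (216, 157), (219, 116), (222, 81), (225, 51), (228, 25), (231, 6), (234, 0), (237, 0), (240, 0), (243, 0), (246, 0), (249, 0), (252, 0), (255, 0), (258, 0), (261, 0), (264, 0), (267, 0), (270, 0), (273, 0), (276, 0), (279, 0), (282, 0), (285, 0), (288, 0), (291, 0), (294, 0), (297, 0), (300, 0), (303, 0), (306, 0), (309, 6), (312, 25), (315, 51), (318, 81), (321, 115), (324, 157), (357, 143)] [(0, 108), (3, 162), (78, 203), (150, 189), (204, 92), (207, 0), (210, 0), (213, 0), (216, 0), (219, 0), (222, 0), (225, 0), (228, 0), (231, 0), (234, 0), (237, 0), (240, 0), (243, 0), (246, 0), (249, 0), (252, 0), (255, 0), (258, 0), (261, 0), (264, 0), (267, 0), (270, 0), (273, 0), (276, 0), (279, 0), (282, 0), (285, 0), (288, 0), (291, 0), (294, 0), (297, 0), (300, 0), (303, 0), (306, 0), (309, 0), (312, 0), (315, 0), (318, 0), (321, 0), (324, 0), (327, 0), (330, 0), (333, 0), (336, 92)]
```

The live hand is steady at about 4.3 N. That suggests the spring is held against the gauge plate by friction on the bed. The peak of about 7.5 N is far below the limit of about 12.2 N. The free estimate, (71−50 mm)·0.52 ≈ 11 N, is also short, so the spring goes in the bin. Now to locate it for the grip.

```bash
python3 - <<'E'
from h import *
c=cam("wrist"); c7=fixcam(c,[.6210,-.0798,.2485],[.71134,.70284,0,0])
for u,v in((283.5,53.5),(366.5,53.5),(325,53.5)): print(onz(c7,u,v,.144))
P=onz(c7,325,53.5,.144)+[.0006,.04,0]; print(P, "gauge-limit y",.1015+.001-.04, tool([P[0],P[1],.1255]))
# bin
t=cam("top"); g=t["img"]
for n,u,v,z in(("bin floor",155+140/3.4,135+322/3.4,.054),("bTL",155+36/3.4,135+256/3.4,.1),("bTR",155+238/3.4,135+241/3.4,.1),("bBL",155+40/3.4,135+405/3.4,.1),("bBR",155+241/3.4,135+394/3.4,.1)): print(n,onz(t,u,v,z).round(3))
E
```

```text
[0.59978594 0.02463656 0.144     ]
[0.65308617 0.02400808 0.144     ]
[0.62642882 0.02425267 0.144     ]
[0.62702882 0.06425267 0.144     ] gauge-limit y 0.0625 [-0.04447936  0.00091409  0.15368265]
bin floor [0.436 0.3   0.054]
bTL [0.494 0.386 0.1  ]
bTR [0.513 0.197 0.1  ]
bBL [0.358 0.374 0.1  ]
bBR [0.374 0.189 0.1  ]
```

Call:
step_arm --deltas '[[[0,0,0,-0.02,0,0.02,95],[0,0,0,-0.045,0,0.05,95],[0,0,0,-0.045,0,0.09,95],[0,0,0,-0.045,0,0.125,95],[0,0,0,-0.045,0,0.145,95],[0,0,0,-0.045,0,0.153,95],[0,0,0,-0.045,0,0.153,95],[0,0,0,-0.045,0,0.153,0],[0,0,0,-0.045,0,0.153,0],[0,0,0,-0.045,0,0.153,0],[0,0,0,-0.045,0,0.153,0],[0,0,0,-0.045,0,0.153,0],[0,0,0,-0.045,0,0.153,0]]]' --squeeze 30

```text
time: 22.2
ee_pos: [0.626, 0.065, 0.1261]
eef_rot: [0.711, 0.703, -0.0, -0.0]
ft_force: [-0.4, 0.5, 1.1]
width: 0.0407
grip_force: 30.0
```

Call:
step_arm --deltas '[[[0,0,0,-0.004,0,-0.002,0],[0,0,0,-0.008,0,-0.01,0],[0,0,0,-0.008,0,-0.04,0],[0,0,0,-0.008,0,-0.08,0],[0,0,0,-0.008,0,-0.115,0],[0,0,0,0.01,-0.02,-0.125,0],[0,0,-0.03,0.045,-0.05,-0.125,0],[0,0,-0.06,0.085,-0.085,-0.125,0],[0,0,-0.09,0.125,-0.12,-0.125,0],[0,0,-0.1,0.165,-0.15,-0.125,0],[0,0,-0.1,0.2,-0.178,-0.125,0],[0,0,-0.1,0.22,-0.193,-0.125,0],[0,0,-0.1,0.22,-0.193,-0.125,0],[0,0,-0.1,0.22,-0.193,-0.125,0]]]'

```text
time: 23.95
ee_pos: [0.4362, 0.2865, 0.2512]
eef_rot: [0.676, 0.737, -0.0, 0.0]
ft_force: [0.5, -0.8, -5.5]
width: 0.0409
grip_force: 30.0
```

```bash
python3 - <<'E'
from h import *
c=cam("wrist"); save(c,"w9"); s=readout.read_state(); print(s["time"],s["ee_pos"],s["width"],s["ft_force"])
g=cv2.cvtColor(c["img"],cv2.COLOR_RGB2GRAY)
P=np.array([.435,.288]); a=np.array([-.094,1]);a/=np.hypot(*a); b=np.array([a[1],-a[0]])
for i,j in((1,1),(1,-1),(0.4,1),(0.4,-1)):
    q=P+i*.09*a+j*.07*b; print("expected rim",i,j,np.round(proj(c,[q[0],q[1],.1])))
for v in(90,120,150): print(v,g[v,130:500:5])
for u in(290,360): print("col",u,g[0:180:5,u])
E
```

```text
24.0 [0.43638197 0.28620277 0.25113981] 0.041043071497273445 [ 0.83897038 -0.70116107 -5.5580208 ]
expected rim 1 1 [407.  78.]
expected rim 1 -1 [227.  79.]
expected rim 0.4 1 [403. 147.]
expected rim 0.4 -1 [231. 149.]
90 [222 225 222 219 221 214 224 224 224 223 224 224 224 221 224 222 223 223
 222 219 140  68  66  77  96 152 164 164 163 163 163 163 162 161 158 160
 159 159 158 157 155 153 168 158 150 149 148 146 146 145 155 148 140  74
  76 162 230 232 232 232 231 227 226 227 225 223 221 225 227 217 213 219
 228 233]
120 [220 217 226 224 223 222 226 237 238 239 239 238 224 222 225 222 223 223
 221 221 190 120  70  70  96  98 158 157 157 156 157 156 154 154 153 153
 152 151 150 149 148 147 153 146 145 144 145 143 143 142 152 141 134  77
  75 147 231 232 232 231 227 226 226 226 207 203 211 155 103  81  81 117
 150 175]
150 [238 237 235 238 238 167 165 170 173 168 170 145 213 236 238 236 237 236
 236 237 213 137  74  72  95 104 165 156 152 147 151 148 146 146 144 144
 144 147 144 143 131 143 154 154 152 152 151 143 139 146 151 135  98  75
  98 204 231 230 230 226 224 224 225 223 220 199  98  80  82 139 189 223
 127 148]
col 290 [237 237 237 236 222 223 206 215 215 214 214 213 213 180  90  76  99 163
 162 161 159 159 157 156 154 153 153 150 149 148 146 143 135 130 129 129]
col 360 [119  55 241 133 133 126 128 185 223 222 223 219 206 151  89  81 120 149
 148 148 148 146 144 145 145 143 142 140 140 153 151 152 144 118  98  96]
```

The bin rim sits where expected, within about 6 mm. I'll lower the spring.

Call:
step_arm --deltas '[[[0,0,0,0.005,0,0.03,0],[0,0,0,0.005,0,0.07,0],[0,0,0,0.005,0,0.11,0],[0,0,0,0.005,0,0.14,0],[0,0,0,0.005,0,0.153,0],[0,0,0,0.005,0,0.159,0],[0,0,0,0.005,0,0.161,0],[0,0,0,0.005,0,0.1625,0],[0,0,0,0.005,0,0.1635,0],[0,0,0,0.005,0,0.1635,0]]]'

```text
time: 25.25
ee_pos: [0.4359, 0.2928, 0.0899]
eef_rot: [0.675, 0.737, 0.001, -0.0]
ft_force: [-6.5, -5.2, 12.2]
width: 0.0412
grip_force: 30.0
```

Call:
step_arm --deltas '[[[0,0,0,0,0,-0.0005,0],[0,0,0,0,0,-0.0005,52],[0,0,0,0,0,-0.0005,58],[0,0,0,0,0,-0.0005,66],[0,0,0,0,0,-0.0005,70],[0,0,0,0,0,-0.0005,70],[0,0,0,0,0,-0.02,70],[0,0,0,0,0,-0.06,70],[0,0,0,0,0,-0.11,70],[0,0,0,0,0,-0.16,70],[0,0,0,-0.03,0,-0.19,70],[0,0,0,-0.07,0,-0.19,70],[0,0,0,-0.1,0,-0.19,70],[0,0,0,-0.1,0,-0.19,70],[0,0,0,-0.1,0,-0.19,70]]]'

```text
time: 27.12
ee_pos: [0.4439, 0.1935, 0.2775]
eef_rot: [0.675, 0.738, 0.0, -0.0]
ft_force: [-0.7, -0.3, -1.0]
width: 0.0609
grip_force: 0.0
```

```bash
python3 - <<'E'
from h import *
s=readout.read_state(); print(s["time"],s["ee_pos"],s["width"],s["ft_force"])
c=cam("wrist"); save(c,"w10"); g=cv2.cvtColor(c["img"],cv2.COLOR_RGB2GRAY)
o=np.array([.4359,.2928]); a=np.array([-.088,.996]); b=np.array([a[1],-a[0]])
q=[proj(c,[*(o+i*.04*a+j*.027*b),.108]) for i in(-1,1) for j in(-1,1)]; print(np.round(q))
u0,v0,u1,v1=min(p[0] for p in q),min(p[1] for p in q),max(p[0] for p in q),max(p[1] for p in q)
for v in np.arange(int(v0)-20,int(v1)+20,5): print(v,g[v,int(u0)-30:int(u1)+30:6])
E
```

```text
27.125 [0.44386436 0.19346078 0.27752703] 0.06088221189697345 [-0.70302291 -0.28627246 -1.00174355]
[[288. 119.]
 [352. 119.]
 [286.  17.]
 [354.  17.]]
-3 [10  8 12  9  8 10 10 10  8 10  8 11 10  9 10  6  8 10  9  9  8  9]
2 [ 89 159 160 159 173 174 174 174 173 171 170 169 168 167 166 164 163 162
 159 159 157 155]
7 [ 83 161 160 161 164 176 175 175 173 172 171 170 169 168 166 165 164 163
 161 160 158 156]
12 [ 83 162 163 163 162 177 176 175 174 173 173 171 169 169 167 166 164 163
 161 159 159 157]
17 [ 83 164 163 163 163 170 178 177 175 174 173 172 171 170 168 166 165 163
 161 161 159 157]
22 [ 84 164 165 163 164 163 151 150 150 148 148 145 145 143 143 156 158 164
 162 160 160 157]
27 [ 84 164 164 165 164 163 105 112 111 110 110 109 108 109 109 108 111 164
 162 160 159 158]
32 [ 86 164 165 165 164 164 107 107 113 113 111 110 109 109 109 109 111 165
 163 161 158 157]
37 [ 86 163 164 165 165 165 105 101 108 109 107 107 106 105 105 103 111 165
 163 160 160 157]
42 [ 86 166 165 165 165 165 106 102 101 109 109 108 107 107 106 106 112 131
 162 161 159 153]
47 [ 87 167 166 164 165 164  45 
[... 1061 characters left out ...]
8  82 106 134 145
 144 143 157 147]
107 [ 95 122 159 159 158 159 123 107 106 116 114 110 104 103 104 102 119 145
 144 143 157 147]
112 [ 95 122 159 158 157 157 124 108 109 115 115 108 104 103 103 103 120 102
 143 143 158 143]
117 [ 96 122 159 157 157 156 119 105 107 113 111 102 100 100  98  98 114 102
 143 141 158 142]
122 [ 93 122 167 171 168 165 128 121 117 124 125 113 118 118 117 112 123 121
 143 142 157 147]
127 [ 93  97 158 156 155 156 155 152 129 105  95 115 103  95 108 104 100 124
 142 141 156 146]
132 [ 94 100 153 154 155 153 152 152 151 148 148 148 146 145 144 144 142 141
 141 142 155 140]
137 [102 113 168 167 167 167 165 164 162 160 147 146 144 143 142 156 157 153
 140 155 154 139]
```

The spring shows where it was laid: cups at rows 22–45 and 105–127, coil between them, floor all round. The arm is clear, so I'm handing the job in.

```bash
python3 -c "
from bench import r
print(r.close_job())"
```

```text
the job is handed in; nothing more can be done
None
```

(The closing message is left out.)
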